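Cull the bent cutter, then hold the cutter case open

ROBOT

A 6-joint arm with a two-finger parallel gripper is mounted at the origin on a cart in front of the work surface, level with it; the furniture and walls round the work are solid. World frame = base frame: x ahead of the robot, y to its left, z up, the work surface at z = 0. Lengths are in m, angles in degrees, forces in N, time in s.
With the tool pointing down it reaches from about 0.325 to 0.75 m from the base axis. Payload 7.6 kg.
Tool frame: the origin (TCP) lies midway between the tips of the shut fingers; the grasp point (between the pads) lies robot.grip_depth behind it (robot.grip_depth is the distance from the TCP to the grasp point, in m); z points along the fingers, y is the direction in which the jaws open and shut (so a half turn about z gives the same grasp; the last joint's range is limited). The gripper opens to 85 mm and grips with 20 to 120 N. Pads are 22 mm wide; open, the fingers measure 114 mm over their backs; the gripper's body (76 mm by 85 mm) begins 54 mm behind the grasp point. The pads swing forward as they close: fully open they stand 13 mm farther back than shut.
Start: joints at [-68.027, 2.991, 80.254, -0, 96.75, -4.028], TCP at [0.23, -0.472, 0.231] pointing down, gripper open.
Joint ranges: [-166.34, 166.34], [-52.06, 124.39], [6.96, 135.62], [-60.46, 240.46], [14.63, 156.25], [-167.68, 167.68]. Speed limits (degrees/s): [147.25, 147.25, 172.46, 180, 180, 180].

INTERFACE

Orientations are given as [roll, pitch, yaw] about the fixed x, y, z axes, in that order (R = Rz(yaw) Ry(pitch) Rx(roll)).
In Python, from station import sensors, imaging, robot gives the robot as it stands.
- The arm moves only by the tool move_arm, never from a script. Its argument "plan" is a list of rows, each a list of 2 entries, a list of its own where there are three numbers: the shift along the tool's x, y, z each as a share of 3 cm, from -1 to 1, then the turn, a rotation vector about the tool's x, y, z each as a share of 0.08 rad, from -1 to 1. In form: [[[x, y, z], [ax, ay, az]], ...]. A call has 1 to 5 rows; each row shifts and turns the commanded pose from where the row before left it, along the tool's axes as they then stand; what a row does not reach is not made up. A row lasts 1/10 s, in which the tool goes at most 50 mm and 8.59 degrees, less where a joint would pass 70% of its speed; a pose out of reach is approached as far as the arm can. A call with a number of a shift or a turn outside -1 to 1 is refused whole. A call with a gripper value outside its range is refused whole. "claw" is the opening, from -1 (shut) to 1 (fully open), so that 0 is half open, set as the call begins (left out, the last holds). The fingers move at their own pace and stop on an object; "squeeze" is the grip in N (left out, the last holds). Time passes only in rows, so rows that do not move let the fingers close. It gives the time, the measured TCP pose, the force and the opening at its end, in the units of the state.
- sensors.get_state(): the state, without advancing time (a new reading comes with each control period).
- imaging.get_image(name): name is "side" or "top"; returns the picture (400x640x3 uint8, red, green, blue); there is no depth.
- imaging.get_calibration(name): a dict with "camera_matrix" (3x3 intrinsics, pixels), "k1" (the pictures are not rectified: a ray, as slopes to the right and down, at radius r is drawn at 1 + k1 r^2 times it, then the intrinsics apply), "world_to_cam" (4x4, takes a point from world to camera coordinates). Camera axes: x right, y down, z forward; pixel columns grow to the right and rows downward; lengths in m; the calibration is good to about 2 mm. A picture is of the moment at which its call begins. get_calibration takes no time and is no camera call.
- robot.finish_job(): hands the job in, once; it reports no verdict.
The state is a dict: "time": time; "joint_positions": joint angles; "qvel": joint speeds; "effort": joint torques, N m; "position": TCP position; "tool_rot": TCP orientation; "force": force on the tool from outside, world axes, zero at the start; "wrist_torque": the same for the moment, N m; "width": finger opening in m.
Only numpy, scipy, OpenCV 4.12 (cv2) and the standard library are available. Lean on these libraries where they do the work, as an engineer would, in place of code of your own. Each camera call takes 0.05 s, during which the arm holds its last target. There are 200 camera calls.

TASK

Four biscuit cutters lie on the chopping board; pick out the one that is squashed oval and leave it in the empty red mixing bowl near the board, without pushing the three round ones about. Then lift the lid of the wooden cutter case by its steel handle and hold it open at 45 degrees so that a pupil can pack the good ones away; the lid falls shut by itself, so finish while still holding it there.

Things in the scene. Friction and masses are not known exactly. Their poses are not given: they have to be found in the camera images.
- bent_cutter: the bad biscuit cutter: an open upright steel ring squashed to an oval, 44 mm across along its own x axis, 70 mm along its own y axis, 35 mm high, wall 2 mm, 60 g, open at top and bottom. Origin: centre of its underside; z up. It starts on the chopping board (8 mm thick)
- round_cutter_0: a good biscuit cutter: an open upright steel ring, 58 mm across, 35 mm high, wall 2 mm, 60 g; lies on the board. Origin: centre of its underside
- round_cutter_1: a good biscuit cutter, the same as round_cutter_0
- round_cutter_2: a good biscuit cutter, the same as round_cutter_0
- board: pink chopping board, 165 mm (its y) by 235 mm (its x), 8 mm thick, fixed to the worktop; the four cutters stand on it. Origin: centre of its underside
- scrap_bowl: the empty red mixing bowl to the left of the board, loose, 183 mm across its rim and 119 mm high, narrowing to a flat bottom. Origin: centre of its underside; z up
- case: light wooden cutter case, fixed to the worktop: a box 160 mm deep (its x), 220 mm wide (its y), 85 mm high without the lid. Origin: centre of its underside; its x axis points from the handle side to the hinge side, z up
- case_lid (a joint): angle of the case's lid in rad: 0 shut, 0.785 is 45 degrees, up to 1.9. The lid is a wooden plate 160 x 220 x 10 mm, 0.25 to 0.5 kg, on a free hinge along the case's far top edge; it falls shut when let go
- lid_handle (a point): middle of the lid's handle: a round steel bar, 10 mm thick, parallel to the hinge, straight over 76 mm, which stands 55 mm out in front of the lid's front edge in the plane of the lid (a bow on two rods 100 mm apart). Shut, it is 90 mm above the worktop with nothing under it and 50 mm free between the bar and the case's front. The point turns with the lid: its y axis runs along the bar
- lid_hinge (a point): middle of the hinge line, 85 mm above the worktop. In the lid's frame the handle's middle lies 215 mm in front of it and 5 mm above it. It turns with the lid; its y axis is the hinge axis
Not all that is in view belongs to the job. What is shaped like the bent_cutter but turquoise is not meant.

How it is judged (in metres and radians):
On the way, in this order (a step that is already met when the one before it is completed fails the run):
1. the squashed cutter lies in the mixing bowl, let go (horizontal distance between bent_cutter and scrap_bowl below 0.07 m and z of bent_cutter in the frame of scrap_bowl below 0.085 m and contact force between the fingers and bent_cutter below 0.1 N and linear speed of bent_cutter below 0.05 m/s), for 0.2 s.
2. the lid is raised to about 45 degrees (value of joint case_lid between 0.68 and 0.89 rad), for 0.2 s.
At the end, for the whole second after the job is handed in: The lid stands still at 45 degrees, give or take 6 (0.68 to 0.89 rad), carried by the fingers (over 0.5 N on the lid) and by nothing else; the squashed cutter lies at rest inside the upright mixing bowl; each round cutter is within 30 mm of where it started (all of step 2 and velocity of joint case_lid between -0.1 and 0.1 rad/s and contact force between the fingers and case_lid above 0.5 N and horizontal distance between bent_cutter and scrap_bowl below 0.07 m and z of bent_cutter in the frame of scrap_bowl below 0.085 m and angle between scrap_bowl's own z axis and vertical below 0.15 rad and linear speed of bent_cutter below 0.05 m/s and contact force between case_lid and bent_cutter below 0.1 N and contact force between case_lid and scrap_bowl below 0.1 N and distance of each of round_cutter_0, round_cutter_1, round_cutter_2 from where it was at the start of the episode below 0.03 m); the arm keeps its last pose, push and grip.
It fails at once if a round cutter is pushed more than 30 mm or picked up (distance of any of round_cutter_0, round_cutter_1, round_cutter_2 from where it was at the start of the episode above 0.03 m).
It also fails if it takes over 54 s, if anything falls off the work surface, if the arm or the gripper's body presses on something with over 40 N, if the wrist force passes 120 N, or if a joint passes its speed limit or range.

## Working session

There is one attempt and no reset: what is moved stays moved. The work goes in short steps, Python scripts to look and compute and a tool call to move; the robot and the scene stay as the last step left them, time stands still between calls to the robot, and variables do not carry over. Pictures are saved under pics/ and viewed, about 8 in all and at most 12, crops included, and the job is handed in when it is done.

Besides the shell and the picture viewer there is one more tool, called after "Emit:" as name(argument=value, ...) on one line, values as JSON. move_arm: Moves the arm, as the interface text tells. Its arguments: {"type":"object","properties":{"plan":{"type":"array","items":{"type":"array"}},"claw":{"type":"number"},"squeeze":{"type":"number"}},"required":["plan"]}

```bash
mkdir -p pics; cat > h.py <<'E'
import numpy as np, cv2
from station import sensors, imaging, robot
from scipy.spatial.transform import Rotation as Ro
def pic(n,f):
    im=imaging.get_image(n); cv2.imwrite(f'pics/{f}.png',im[:,:,::-1]); return im
def ray(n,u,v):
    c=imaging.get_calibration(n);K=np.array(c['camera_matrix']);T=np.array(c['world_to_cam'])
    d=np.array([(u-K[0,2])/K[0,0],(v-K[1,2])/K[1,1]]);s=d.copy()
    for _ in range(20): s=d/(1+c['k1']*(s@s))
    return -T[:3,:3].T@T[:3,3], T[:3,:3].T@np.array([s[0],s[1],1])
def at(n,u,v,z):
    o,d=ray(n,u,v); return o+d*(z-o[2])/d[2]
def proj(n,P):
    c=imaging.get_calibration(n);K=np.array(c['camera_matrix']);T=np.array(c['world_to_cam'])
    p=T[:3,:3]@np.array(P)+T[:3,3]; s=p[:2]/p[2]; s=s*(1+c['k1']*(s@s)); return [K[0,0]*s[0]+K[0,2],K[1,1]*s[1]+K[1,2]]
E
python3 - <<'E'
from h import *
pic('top','t0');pic('side','s0');print(sensors.get_state());print(robot.grip_depth)
for n in('top','side'):print(ray(n,320,200),imaging.get_calibration(n)['camera_matrix'])
E
```

```text
{'time': 0.1, 'joint_positions': array([-6.80275681e+01,  3.02428615e+00,  8.03085955e+01,  5.71334181e-05,
        9.67480679e+01, -4.02941813e+00]), 'qvel': array([ 0.07704285, -0.15607189, -0.14473573,  0.05132556,  0.01358421,
       -0.06083774]), 'effort': array([ 1.48295338e-03, -3.82582247e+01, -3.60985672e+01, -3.99409589e-05,
        4.78815171e-03, -1.58481134e-05]), 'position': array([ 0.23006748, -0.47160524,  0.23053818]), 'tool_rot': array([-1.79919255e+02, -5.74482065e-03,  2.60018526e+01]), 'force': array([-0.98513022,  0.29954324,  0.02004581]), 'wrist_torque': array([ 0.03073025, -0.0234296 , -0.02633487]), 'width': 0.08573567687099384}
0.0187
(array([ 0.4355588 , -0.15819658,  1.13325553]), array([ 0.13076566,  0.03422645, -0.99086027])) [[393.78564275   0.         322.28998702]
 [  0.         393.78564275 202.53267137]
 [  0.           0.           1.        ]]
(array([0.09064116, 0.80934684, 0.75099731]), array([ 0.38269105, -0.75233968, -0.53632196])) [[473.9720846    0.         323.69494795]
 [  0.         473.9720846  196.71975643]
 [  0.           0.           1.        ]]
```

View pics/t0.png

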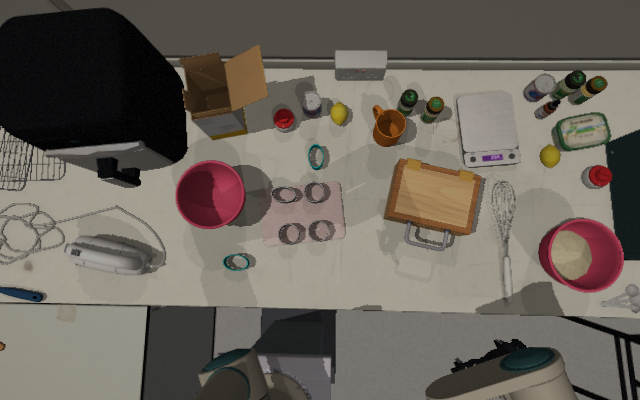

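View pics/s0.png

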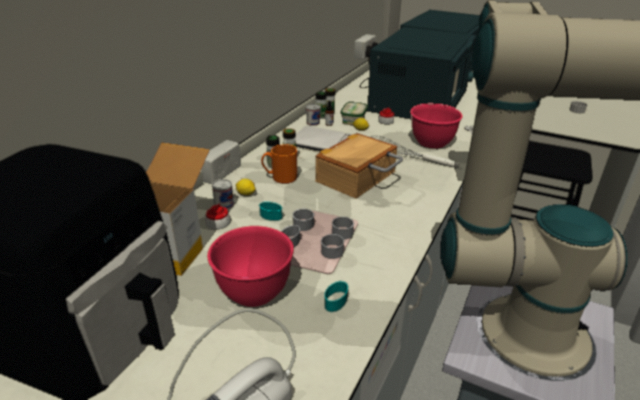

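The top view shows the empty red bowl at about (210,194), the board with four cutters at about (287,194), (317,192), (291,233) and (321,231), and the case at (435,198) with its handle at (427,243). I'll enlarge these next.

```bash
python3 - <<'E'
import cv2,numpy as np
im=cv2.imread('pics/t0.png')
a=cv2.resize(im[172:252,255:355],None,fx=8,fy=8,interpolation=cv2.INTER_CUBIC)[:600]
a=cv2.resize(im[174:249,258:352],None,fx=8,fy=8,interpolation=cv2.INTER_CUBIC)
cv2.imwrite('pics/c1.png',a)
b=cv2.resize(im[150:260,375:495],None,fx=5.4,fy=5.4,interpolation=cv2.INTER_CUBIC);cv2.imwrite('pics/c2.png',b)
E
```

```text
(no output)
```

View pics/c1.png

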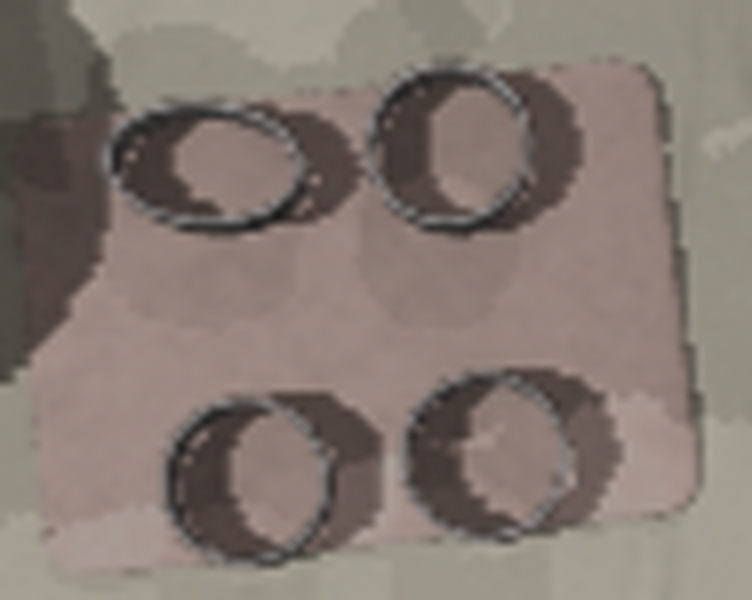

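View pics/c2.png

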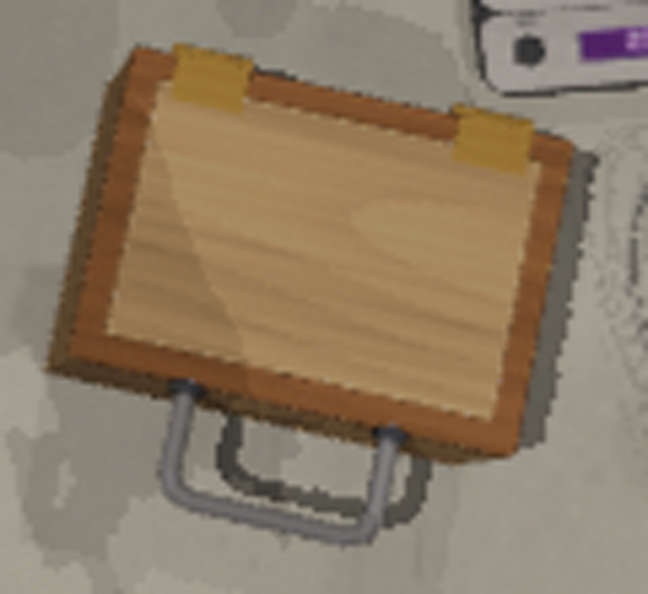

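```bash
python3 - <<'E'
from h import *
p=np.array([(108,160),(125,125),(165,105),(190,103),(240,112),(280,130),(305,170),(290,205),(235,231),(190,225),(150,210),(125,190)])/8+[258,174]
w=np.array([at('top',u-.5,v-.5,.043)[:2] for u,v in p]).astype(np.float32)
print('oval',cv2.fitEllipse(w*1000))
for n,c in dict(r0=(447,148),r1=(250,480),r2=(490,455)).items(): print(n,at('top',c[0]/8+258,c[1]/8+174,.043))
im=cv2.imread('pics/t0.png')
hsv=cv2.cvtColor(im,cv2.COLOR_BGR2HSV); m=((hsv[:,:,1]>140)&((hsv[:,:,0]<8)|(hsv[:,:,0]>165)))[150:240,160:255].astype(np.uint8)
c=max(cv2.findContours(m,0,1)[0],key=cv2.contourArea)[:,0]+[160,150]
w=np.array([at('top',u,v,.119)[:2] for u,v in c]).astype(np.float32);print('bowl rim',cv2.fitEllipse(w*1000),cv2.minEnclosingCircle(w*1000))
q=lambda u,v,z:at('top',u/5.4+375-.5,v/5.4+150-.5,z)
print('bar',q(272,516,.09),q(185,500,.09),q(358,532,.09))
print('lid',[q(*k,.095) for k in((138,47),(575,145),(517,455),(70,358))])
E
```

```text
oval ((593.9551391601562, -17.504533767700195), (43.72807693481445, 69.61711120605469), 170.33204650878906)
r0 [ 0.60034126 -0.10291703  0.043     ]
r1 [ 0.48303236 -0.03738394  0.043     ]
r2 [ 0.4932571  -0.12029728  0.043     ]
bowl rim ((580.23046875, 165.3325958251953), (177.18731689453125, 180.40133666992188), 151.95108032226562) ((579.2653198242188, 165.1878204345703), 91.79063415527344)
bar [ 0.45914656 -0.39894248  0.09      ] [ 0.4659879  -0.35719112  0.09      ] [ 0.45233344 -0.44000338  0.09      ]
lid [array([ 0.68922445, -0.33456591,  0.095     ]), array([ 0.64294183, -0.54695099,  0.095     ]), array([ 0.49073412, -0.51502214,  0.095     ]), array([ 0.53365458, -0.30102074,  0.095     ])]
```

```bash
cat >> h.py <<'E'
def plan(goal,rpy,N,start=None):
    s=sensors.get_state(); p=np.array(s['position']); R=Ro.from_euler('xyz',s['tool_rot'],degrees=True)
    if start is not None: p,R=np.array(start[0]),Ro.from_euler('xyz',start[1],degrees=True)
    G=Ro.from_euler('xyz',rpy,degrees=True); rv=(R.inv()*G).as_rotvec()/N; out=[]
    for i in range(N):
        d=R.inv().apply((np.array(goal)-p)/(N-i)); a=np.round(d/.03,2); b=np.round(rv/.08,2)
        p=p+R.apply(a*.03); R=R*Ro.from_rotvec(b*.08); out.append([a.tolist(),b.tolist()])
    for i in range(0,N,5): print(out[i:i+5])
    print('end',p,R.as_euler('xyz',degrees=True))
E
python3 -c "
from h import *
plan([.594,-.0175,.15],[180,0,80.3],20)"
```

```text
[[[0.88, -0.41, 0.13], [-0.0, -0.0, -0.59]], [[0.9, -0.37, 0.14], [-0.0, -0.0, -0.59]], [[0.91, -0.33, 0.13], [-0.0, -0.0, -0.59]], [[0.93, -0.29, 0.14], [-0.0, -0.0, -0.59]], [[0.94, -0.24, 0.13], [-0.0, -0.0, -0.59]]]
[[[0.95, -0.2, 0.14], [-0.0, -0.0, -0.59]], [[0.96, -0.15, 0.13], [-0.0, -0.0, -0.59]], [[0.96, -0.11, 0.14], [-0.0, -0.0, -0.59]], [[0.97, -0.06, 0.13], [-0.0, -0.0, -0.59]], [[0.97, -0.02, 0.14], [-0.0, -0.0, -0.59]]]
[[[0.97, 0.03, 0.13], [-0.0, -0.0, -0.59]], [[0.97, 0.08, 0.14], [-0.0, -0.0, -0.59]], [[0.96, 0.12, 0.13], [-0.0, -0.0, -0.59]], [[0.95, 0.17, 0.14], [-0.0, -0.0, -0.59]], [[0.95, 0.21, 0.13], [-0.0, -0.0, -0.59]]]
[[[0.93, 0.25, 0.14], [-0.0, -0.0, -0.59]], [[0.92, 0.3, 0.13], [-0.0, -0.0, -0.59]], [[0.91, 0.34, 0.14], [-0.0, -0.0, -0.59]], [[0.89, 0.38, 0.13], [-0.0, -0.0, -0.59]], [[0.87, 0.43, 0.14], [-0.0, -0.0, -0.59]]]
end [ 0.5940267  -0.01751162  0.14994117] [-1.79957291e+02 -6.87662541e-02  8.00890469e+01]
```

Emit:
move_arm(plan=[[[0.88, -0.41, 0.13], [0, 0, -0.59]], [[0.9, -0.37, 0.14], [0, 0, -0.59]], [[0.91, -0.33, 0.13], [0, 0, -0.59]], [[0.93, -0.29, 0.14], [0, 0, -0.59]], [[0.94, -0.24, 0.13], [0, 0, -0.59]]], claw=1)

```text
time: 0.6
position: [0.3219, -0.3572, 0.2106]
tool_rot: [-180.0, -0.0, 39.6]
force: [-0.4, -0.3, -0.2]
width: 0.0855
```

Emit:
move_arm(plan=[[[0.95, -0.2, 0.14], [0, 0, -0.59]], [[0.96, -0.15, 0.13], [0, 0, -0.59]], [[0.96, -0.11, 0.14], [0, 0, -0.59]], [[0.97, -0.06, 0.13], [0, 0, -0.59]], [[0.97, -0.02, 0.14], [0, 0, -0.59]]])

```text
time: 1.1
position: [0.4129, -0.2436, 0.1903]
tool_rot: [-180.0, 0.0, 53.2]
force: [0.6, -0.2, -0.3]
width: 0.0854
```

Emit:
move_arm(plan=[[[0.97, 0.03, 0.13], [0, 0, -0.59]], [[0.97, 0.08, 0.14], [0, 0, -0.59]], [[0.96, 0.12, 0.13], [0, 0, -0.59]], [[0.95, 0.17, 0.14], [0, 0, -0.59]], [[0.95, 0.21, 0.13], [0, 0, -0.59]]])

```text
time: 1.6
position: [0.5039, -0.1302, 0.17]
tool_rot: [-180.0, 0.0, 66.7]
force: [-0.6, -0.3, 0.1]
width: 0.0854
```

Emit:
move_arm(plan=[[[0.93, 0.25, 0.14], [0, 0, -0.59]], [[0.92, 0.3, 0.13], [0, 0, -0.59]], [[0.91, 0.34, 0.14], [0, 0, -0.59]], [[0.89, 0.38, 0.13], [0, 0, -0.59]], [[0.87, 0.43, 0.14], [0, 0, -0.59]]])

```text
time: 2.1
position: [0.5946, -0.0168, 0.1496]
tool_rot: [-179.9, 0.0, 80.2]
force: [0.5, -0.1, -0.2]
width: 0.085
```

Emit:
move_arm(plan=[[[0, 0, 0], [0, 0, 0]], [[0, 0, 0], [0, 0, 0]], [[0, 0, 0], [0, 0, 0]]])

```text
time: 2.4
position: [0.5938, -0.0185, 0.1502]
tool_rot: [-180.0, 0.0, 80.0]
force: [0.3, -0.4, 0.8]
width: 0.0852
```

Emit:
move_arm(plan=[[[0, 0, 0.9], [0, 0, 0]], [[0, 0, 0.9], [0, 0, 0]], [[0, 0, 0.9], [0, 0, 0]], [[0, 0, 0.9], [0, 0, 0]], [[0, 0, 0.8], [0, 0, 0]]])

```text
time: 2.9
position: [0.5936, -0.019, 0.0173]
tool_rot: [-180.0, 0.0, 80.0]
force: [0.1, -0.1, 0.9]
width: 0.0855
```

Emit:
move_arm(plan=[[[0, 0, 0.1], [0, 0, 0]], [[0, 0, 0], [0, 0, 0]], [[0, 0, 0], [0, 0, 0]], [[0, 0, 0], [0, 0, 0]], [[0, 0, 0], [0, 0, 0]]], claw=-1, squeeze=25)

```text
time: 3.4
position: [0.5954, -0.0182, 0.0174]
tool_rot: [179.8, 0.0, 80.1]
force: [-0.1, -0.7, 6.2]
width: 0.043
```

Emit:
move_arm(plan=[[[0, 0, 0], [0, 0, 0]], [[0, 0, 0], [0, 0, 0]], [[0, 0, 0], [0, 0, 0]], [[0, 0, 0], [0, 0, 0]], [[0, 0, 0], [0, 0, 0]]])

```text
time: 3.9
position: [0.5954, -0.0182, 0.0174]
tool_rot: [179.8, 0.0, 80.1]
force: [-1.5, -1.2, 7.8]
width: 0.0433
```

Emit:
move_arm(plan=[[[0, 0, -0.5], [0, 0, 0]], [[0, 0, -1], [0, 0, 0]], [[0, 0, -1], [0, 0, 0]], [[0, 0, -1], [0, 0, 0]], [[0, 0, -1], [0, 0, 0]]])

```text
time: 4.4
position: [0.594, -0.0178, 0.1527]
tool_rot: [180.0, -0.0, 80.1]
force: [0.7, 0.4, -1.1]
width: 0.0431
```

Emit:
move_arm(plan=[[[0, 0, -0.8], [0, 0, 0]], [[0, 0, -0.6], [0, 0, 0]], [[0, 0, 0], [0, 0, 0]]])

```text
time: 4.7
position: [0.5953, -0.0179, 0.1967]
tool_rot: [179.6, -0.0, 80.1]
force: [0.8, -1.1, -0.5]
width: 0.0433
```

```bash
python3 -c "
from h import *
pic('side','s1')
plan([.580,.165,.195],[180,0,80],10)"
```

```text
[[[0.59, -0.15, -0.0], [0.0, -0.0, 0.0]], [[0.59, -0.15, -0.0], [0.0, -0.0, 0.0]], [[0.59, -0.15, -0.0], [0.0, -0.0, 0.0]], [[0.59, -0.15, -0.0], [0.0, -0.0, 0.0]], [[0.59, -0.15, -0.01], [0.0, -0.0, 0.0]]]
[[[0.59, -0.16, -0.0], [0.0, -0.0, 0.0]], [[0.6, -0.15, -0.01], [0.0, -0.0, 0.0]], [[0.59, -0.16, -0.0], [0.0, -0.0, 0.0]], [[0.6, -0.15, -0.01], [0.0, -0.0, 0.0]], [[0.59, -0.16, -0.0], [0.0, -0.0, 0.0]]]
end [0.57999326 0.16499503 0.19497345] [ 1.79811328e+02 -1.42895279e-02  8.00944428e+01]
```

View pics/s1.png

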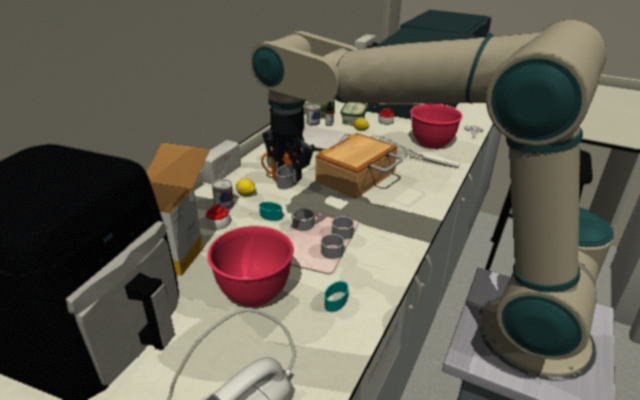

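The side view shows the oval cutter held in the fingers at about (286,177). The round ones are still in place on the board at (303,219), (342,228) and (332,245).

Emit:
move_arm(plan=[[[0.59, -0.15, 0], [0, 0, 0]], [[0.59, -0.15, 0], [0, 0, 0]], [[0.59, -0.15, 0], [0, 0, 0]], [[0.59, -0.15, 0], [0, 0, 0]], [[0.59, -0.15, 0], [0, 0, 0]]])

```text
time: 5.25
position: [0.5864, 0.0739, 0.1905]
tool_rot: [-179.8, 0.0, 80.1]
force: [0.8, 0.4, -1.0]
width: 0.0433
```

Emit:
move_arm(plan=[[[0.59, -0.15, 0], [0, 0, 0]], [[0.59, -0.15, 0], [0, 0, 0]], [[0.59, -0.15, 0], [0, 0, 0]], [[0.59, -0.15, 0], [0, 0, 0]], [[0.59, -0.15, 0], [0, 0, 0]]])

```text
time: 5.75
position: [0.5795, 0.1649, 0.1905]
tool_rot: [-179.8, 0.1, 80.1]
force: [0.1, 0.4, -1.1]
width: 0.0432
```

Emit:
move_arm(plan=[[[0, 0, 0], [0, 0, 0]], [[0, 0, 0.8], [0, 0, 0]], [[0, 0, 0.8], [0, 0, 0]], [[0, 0, 0.8], [0, 0, 0]], [[0, 0, 0.8], [0, 0, 0]]])

```text
time: 6.25
position: [0.5797, 0.1632, 0.0942]
tool_rot: [-179.9, 0.1, 80.1]
force: [0.1, -0.1, -0.7]
width: 0.0436
```

Emit:
move_arm(plan=[[[0, 0, 0.6], [0, 0, 0]], [[0, 0, 0.6], [0, 0, 0]], [[0, 0, 0], [0, 0, 0]]])

```text
time: 6.55
position: [0.578, 0.1629, 0.0562]
tool_rot: [-179.6, 0.2, 80.1]
force: [-1.5, -0.4, -1.2]
width: 0.0431
```

Emit:
move_arm(plan=[[[0, 0, 0], [0, 0, 0]], [[0, 0, 0], [0, 0, 0]], [[0, 0, 0], [0, 0, 0]], [[0, 0, 0], [0, 0, 0]], [[0, 0, 0], [0, 0, 0]]], claw=0.4)

```text
time: 7.05
position: [0.5805, 0.1642, 0.0608]
tool_rot: [180.0, -0.0, 80.1]
force: [-0.4, 0.9, 0.1]
width: 0.06
```

Emit:
move_arm(plan=[[[0, 0, -0.6], [0, 0, 0]], [[0, 0, -0.8], [0, 0, 0]], [[0, 0, -0.8], [0, 0, 0]], [[0, 0, -0.8], [0, 0, 0]], [[0, 0, -0.8], [0, 0, 0]]])

```text
time: 7.55
position: [0.5803, 0.1642, 0.1755]
tool_rot: [180.0, -0.0, 80.1]
force: [-0.0, 0.8, 0.2]
width: 0.0598
```

Emit:
move_arm(plan=[[[0, 0, -1], [0, 0, 0]], [[0, 0, -1], [0, 0, 0]], [[0, 0, 0], [0, 0, 0]]])

```text
time: 7.85
position: [0.5818, 0.1646, 0.2402]
tool_rot: [179.5, -0.2, 80.1]
force: [1.1, 0.3, 0.2]
width: 0.0595
```

```bash
python3 -c "
from h import *
plan([.459,-.398,.19],[180,0,78.5],24)"
```

```text
[[[-0.8, -0.03, 0.07], [0.0, -0.0, 0.01]], [[-0.8, -0.03, 0.07], [0.0, -0.0, 0.01]], [[-0.8, -0.03, 0.07], [0.0, -0.0, 0.01]], [[-0.8, -0.03, 0.07], [0.0, -0.0, 0.01]], [[-0.8, -0.03, 0.07], [0.0, -0.0, 0.01]]]
[[[-0.8, -0.03, 0.07], [0.0, -0.0, 0.01]], [[-0.8, -0.03, 0.07], [0.0, -0.0, 0.01]], [[-0.8, -0.03, 0.07], [0.0, -0.0, 0.01]], [[-0.8, -0.03, 0.06], [0.0, -0.0, 0.01]], [[-0.8, -0.03, 0.07], [0.0, -0.0, 0.01]]]
[[[-0.8, -0.03, 0.06], [0.0, -0.0, 0.01]], [[-0.8, -0.03, 0.07], [0.0, -0.0, 0.01]], [[-0.8, -0.03, 0.06], [0.0, -0.0, 0.01]], [[-0.8, -0.03, 0.07], [0.0, -0.0, 0.01]], [[-0.8, -0.03, 0.06], [0.0, -0.0, 0.01]]]
[[[-0.8, -0.02, 0.07], [0.0, -0.0, 0.01]], [[-0.8, -0.02, 0.06], [0.0, -0.0, 0.01]], [[-0.8, -0.02, 0.07], [0.0, -0.0, 0.01]], [[-0.8, -0.02, 0.06], [0.0, -0.0, 0.01]], [[-0.8, -0.02, 0.07], [0.0, -0.0, 0.01]]]
[[[-0.8, -0.02, 0.06], [0.0, -0.0, 0.01]], [[-0.8, -0.03, 0.07], [0.0, -0.0, 0.01]], [[-0.8, -0.02, 0.06], [0.0, -0.0, 0.01]], [[-0.79, -0.03, 0.07], [0.0, -0.0, 0.01]]]
end [ 0.45888016 -0.39794419  0.18997284] [179.50759633  -0.20653056  78.99806369]
```

Emit:
move_arm(plan=[[[-0.8, -0.03, 0.07], [0, 0, 0.01]], [[-0.8, -0.03, 0.07], [0, 0, 0.01]], [[-0.8, -0.03, 0.07], [0, 0, 0.01]], [[-0.8, -0.03, 0.07], [0, 0, 0.01]], [[-0.8, -0.03, 0.07], [0, 0, 0.01]]], claw=0.4)

```text
time: 8.35
position: [0.5546, 0.0459, 0.2231]
tool_rot: [-180.0, 0.0, 79.9]
force: [0.1, -1.1, 1.1]
width: 0.0596
```

Emit:
move_arm(plan=[[[-0.8, -0.03, 0.07], [0, 0, 0.01]], [[-0.8, -0.03, 0.07], [0, 0, 0.01]], [[-0.8, -0.03, 0.07], [0, 0, 0.01]], [[-0.8, -0.03, 0.07], [0, 0, 0.01]], [[-0.8, -0.03, 0.07], [0, 0, 0.01]]])

```text
time: 8.85
position: [0.5288, -0.0713, 0.2127]
tool_rot: [-180.0, 0.0, 79.6]
force: [-0.2, 0.4, -0.2]
width: 0.0599
```

Emit:
move_arm(plan=[[[-0.8, -0.03, 0.07], [0, 0, 0.01]], [[-0.8, -0.03, 0.07], [0, 0, 0.01]], [[-0.8, -0.03, 0.07], [0, 0, 0.01]], [[-0.8, -0.03, 0.07], [0, 0, 0.01]], [[-0.8, -0.03, 0.07], [0, 0, 0.01]]])

```text
time: 9.35
position: [0.5026, -0.1885, 0.2022]
tool_rot: [-180.0, -0.0, 79.4]
force: [1.3, 0.7, 0.3]
width: 0.0598
```

Emit:
move_arm(plan=[[[-0.8, -0.02, 0.07], [0, 0, 0.01]], [[-0.8, -0.02, 0.07], [0, 0, 0.01]], [[-0.8, -0.02, 0.07], [0, 0, 0.01]], [[-0.8, -0.02, 0.07], [0, 0, 0.01]], [[-0.8, -0.02, 0.07], [0, 0, 0.01]]])

```text
time: 9.85
position: [0.4774, -0.3058, 0.1917]
tool_rot: [-180.0, -0.0, 79.2]
force: [0.0, 0.5, -0.5]
width: 0.06
```

Emit:
move_arm(plan=[[[-0.8, -0.02, 0.06], [0, 0, 0.01]], [[-0.8, -0.03, 0.06], [0, 0, 0.01]], [[-0.8, -0.02, 0.06], [0, 0, 0.01]], [[-0.8, -0.03, 0.06], [0, 0, 0.01]], [[0, 0, 0], [0, 0, 0]]])

```text
time: 10.35
position: [0.4555, -0.4007, 0.1838]
tool_rot: [-179.9, -0.0, 78.8]
force: [1.7, -0.0, 0.3]
width: 0.0597
```

```bash
python3 - <<'E'
from h import *
t=pic('top','t2');s=pic('side','s2')
a=cv2.resize(t[150:260,165:355],None,fx=3,fy=3,interpolation=2);b=cv2.resize(s[100:240,290:480],None,fx=3,fy=3,interpolation=2)
h=np.hstack([a[:300,:570]]);cv2.imwrite('pics/c3.png',np.vstack([h,b[:300,:570]])[:,:,::-1])
print(sensors.get_state()['position'],sensors.get_state()['tool_rot'])
E
```

```text
[ 0.45655998 -0.39858968  0.18445134] [-1.79957634e+02 -4.70753235e-02  7.89474814e+01]
```

View pics/c3.png

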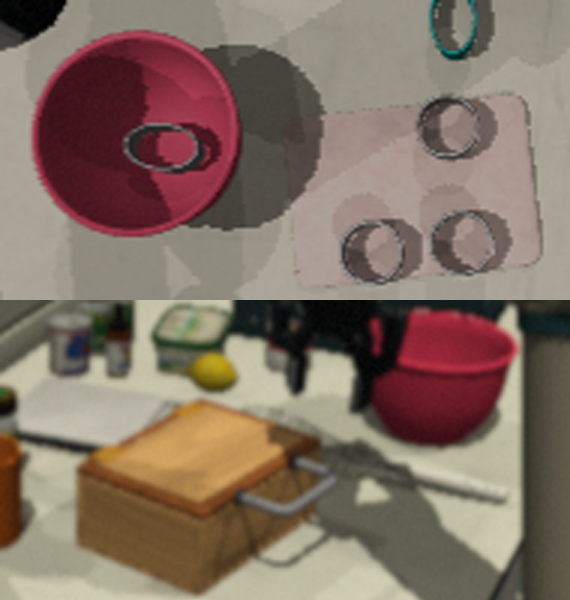

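```bash
python3 -c "
from h import *
u,v=proj('side',[.459,-.398,.09]);print((u-290)*3,(v-100)*3+300)
plan([.459,-.398,.07],[180,0,78.5],5)"
```

```text
312.745005095734 492.6483986965351
[[[0.01, 0.02, 0.76], [-0.0, -0.0, 0.02]], [[0.01, 0.01, 0.76], [-0.0, -0.0, 0.02]], [[0.0, 0.02, 0.77], [-0.0, -0.0, 0.02]], [[0.01, 0.01, 0.76], [-0.0, -0.0, 0.02]], [[0.0, 0.02, 0.77], [-0.0, -0.0, 0.02]]]
end [ 0.45902328 -0.39806572  0.06985037] [-1.79957259e+02 -4.67348914e-02  7.84891152e+01]
```

Emit:
move_arm(plan=[[[0, 0.02, 0], [0, 0, 0.1]], [[0, 0.02, 0.6], [0, 0, 0]], [[0, 0.02, 0.7], [0, 0, 0]], [[0, 0, 0.7], [0, 0, 0]], [[0, 0, 0.7], [0, 0, 0]]], claw=0)

```text
time: 10.95
position: [0.4591, -0.3981, 0.1036]
tool_rot: [180.0, 0.0, 78.6]
force: [-1.2, 0.6, -0.1]
width: 0.0429
```

Emit:
move_arm(plan=[[[0, 0, 0.6], [0, 0, 0]], [[0, 0, 0.5], [0, 0, 0]], [[0, 0, 0], [0, 0, 0]]])

```text
time: 11.25
position: [0.458, -0.3975, 0.0687]
tool_rot: [-179.8, -0.1, 78.6]
force: [0.3, 0.3, -0.5]
width: 0.0428
```

Emit:
move_arm(plan=[[[0, 0, 0], [0, 0, 0]], [[0, 0, 0], [0, 0, 0]], [[0, 0, 0], [0, 0, 0]], [[0, 0, 0], [0, 0, 0]], [[0, 0, 0], [0, 0, 0]]], claw=-1, squeeze=20)

```text
time: 11.75
position: [0.459, -0.3995, 0.0726]
tool_rot: [179.9, 0.1, 78.5]
force: [-1.0, 2.3, 6.5]
width: 0.009
```

```bash
python3 -c "
from h import *
print(sensors.get_state())"
```

```text
{'time': 11.75, 'joint_positions': array([-4.45144045e+01,  2.20635216e+01,  7.66868515e+01,  2.77288809e-03,
        8.11320824e+01, -3.30363709e+01]), 'qvel': array([-0.03418774, -0.01924013,  0.01598996, -0.02784706,  0.065916  ,
        0.09679221]), 'effort': array([-7.27765867e-02, -4.57162750e+01, -3.20409966e+01, -2.42647470e-02,
       -6.36521783e-01, -5.40810730e-02]), 'position': array([ 0.45897164, -0.39949049,  0.07260979]), 'tool_rot': array([1.79899965e+02, 6.17843006e-02, 7.85214878e+01]), 'force': array([-1.01956226,  2.30377829,  6.51294831]), 'wrist_torque': array([ 0.20835428,  0.18813435, -0.02455776]), 'width': 0.009046117669612769}
```

```bash
python3 -c "
import numpy as np
t=np.linspace(0,.785,21);y=-.215*np.cos(t)+.005*np.sin(t);z=.215*np.sin(t)+.005*np.cos(t)
o=[[round(a/.03,3),round(-b/.03,3)] for a,b in zip(np.diff(y),np.diff(z))]
for i in range(0,20,5):print(o[i:i+5])"
```

```text
[[np.float64(0.012), np.float64(-0.281)], [np.float64(0.023), np.float64(-0.28)], [np.float64(0.034), np.float64(-0.279)], [np.float64(0.045), np.float64(-0.278)], [np.float64(0.056), np.float64(-0.276)]]
[[np.float64(0.067), np.float64(-0.273)], [np.float64(0.077), np.float64(-0.271)], [np.float64(0.088), np.float64(-0.267)], [np.float64(0.098), np.float64(-0.264)], [np.float64(0.109), np.float64(-0.26)]]
[[np.float64(0.119), np.float64(-0.255)], [np.float64(0.129), np.float64(-0.25)], [np.float64(0.138), np.float64(-0.245)], [np.float64(0.148), np.float64(-0.239)], [np.float64(0.157), np.float64(-0.233)]]
[[np.float64(0.166), np.float64(-0.227)], [np.float64(0.175), np.float64(-0.22)], [np.float64(0.183), np.float64(-0.213)], [np.float64(0.192), np.float64(-0.206)], [np.float64(0.2), np.float64(-0.198)]]
```

Emit:
move_arm(plan=[[[0, 0.01, -0.28], [0, 0, 0]], [[0, 0.02, -0.28], [0, 0, 0]], [[0, 0.035, -0.28], [0, 0, 0]], [[0, 0.045, -0.28], [0, 0, 0]], [[0, 0.055, -0.275], [0, 0, 0]]])

```text
time: 12.25
position: [0.4638, -0.4004, 0.1138]
tool_rot: [179.9, 0.0, 78.5]
force: [5.7, -4.2, -3.7]
width: 0.0091
```

Emit:
move_arm(plan=[[[0, 0.07, -0.275], [0, 0, 0]], [[0, 0.08, -0.27], [0, 0, 0]], [[0, 0.09, -0.27], [0, 0, 0]], [[0, 0.1, -0.265], [0, 0, 0]], [[0, 0.11, -0.26], [0, 0, 0]]])

```text
time: 12.75
position: [0.4765, -0.403, 0.1537]
tool_rot: [-180.0, 0.0, 78.5]
force: [2.0, -3.8, -3.9]
width: 0.0091
```

Forces are small, so I'll carry on.

Emit:
move_arm(plan=[[[0, 0.12, -0.255], [0, 0, 0]], [[0, 0.13, -0.25], [0, 0, 0]], [[0, 0.14, -0.245], [0, 0, 0]], [[0, 0.15, -0.24], [0, 0, 0]], [[0, 0.16, -0.235], [0, 0, 0]]])

```text
time: 13.25
position: [0.4966, -0.4072, 0.1911]
tool_rot: [-179.9, 0.0, 78.5]
force: [-5.3, -2.9, 2.4]
width: 0.009
```

Emit:
move_arm(plan=[[[0, 0.165, -0.225], [0, 0, 0]], [[0, 0.175, -0.22], [0, 0, 0]], [[0, 0.185, -0.215], [0, 0, 0]], [[0, 0.19, -0.205], [0, 0, 0]], [[0, 0.2, -0.2], [0, 0, 0]]])

```text
time: 13.75
position: [0.5234, -0.4128, 0.2241]
tool_rot: [-179.9, 0.1, 78.5]
force: [-7.3, -2.5, 3.6]
width: 0.0093
```

Emit:
move_arm(plan=[[[0, 0, 0], [0, 0, 0]], [[0, 0, 0], [0, 0, 0]], [[0, 0, 0], [0, 0, 0]], [[0, 0, 0], [0, 0, 0]], [[0, 0, 0], [0, 0, 0]]])

```text
time: 14.25
position: [0.5233, -0.4128, 0.2241]
tool_rot: [-180.0, 0.1, 78.5]
force: [-7.9, -0.6, 4.9]
width: 0.0094
```

```bash
python3 - <<'E'
from h import *
s=sensors.get_state();p=s['position'];print(p,s['force'],s['width'])
b=p+[0,0,.0187]; 
for d in (.0187,.0170): print('angle from height',np.arcsin((p[2]+d-.085)/np.hypot(.215,.005))-np.arctan(5/215))
h=np.array([.669,-.441]); print('angle from xy',np.arctan2(b[2]-.085,np.hypot(*(h-b[:2])))-np.arctan(5/215))
t=pic('top','t3');q=pic('side','s3')
a=cv2.resize(q[40:220,260:470],None,fx=2.6,fy=2.6,interpolation=2);cv2.imwrite('pics/c4.png',a[:,:,::-1])
E
```

```text
[ 0.52332094 -0.41284621  0.22408238] [-7.85479017 -0.58504368  4.92330483] 0.009416433773622335
angle from height 0.8004603189207226
angle from height 0.7888989469352932
angle from xy 0.7928654584720674
```

View pics/c4.png

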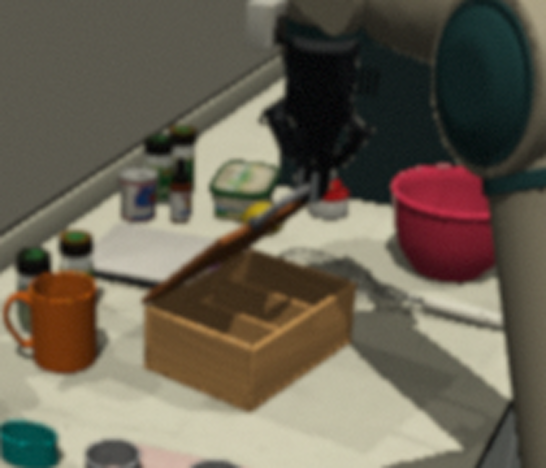

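View pics/t3.png

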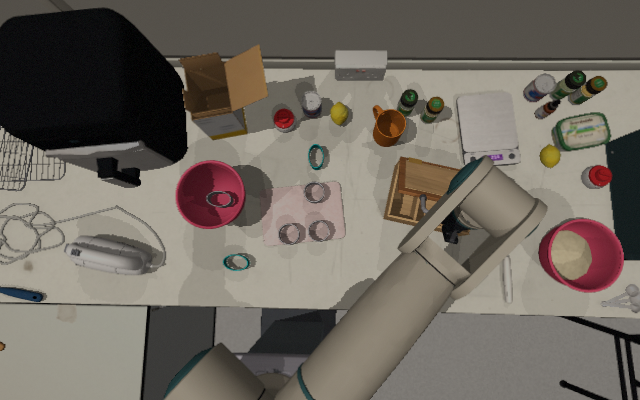

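The close side view shows the lid held up by its handle, edge running from (150,300) to (310,190). The top view shows the oval in the bowl at (218,199) and the three round cutters in place. The lid angle works out at about 0.79 rad and the arm is steady, so I'm handing in.

```bash
python3 -c "
from h import *
robot.finish_job()"
```

```text
the job is handed in; nothing more can be done
```

The squashed cutter is in the empty red bowl and the case lid is being held open at about 45 degrees. I handed the job in at about 14.4 s of the 54 s allowed; no verdict was reported.

- **Squashed cutter:** I gripped it across its short axis (43 mm measured), lifted it over the rim and let it go in the bowl. The last top view shows it lying there, with the bowl upright.
- **Round cutters:** they look to be where they started in the last top view. I judged that by eye and did not measure it.
- **Lid:** I gripped the bar with 20 N (opening 9 mm on the 10 mm bar) and raised it along the hinge arc with the tool upright. The angle, worked out from the tool pose, comes to 0.789 to 0.800 rad by three estimates, within the 0.68 to 0.89 allowed. The lid looks clearly open in the side view, but I did not measure its angle there.
- **Forces:** with the arm steady at the end, the wrist force was about 9 N. None of my checks failed; the three lid estimates differ by about 0.01 rad.

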